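Tip two parts crates to find the stamped one and push it to the dispatch line

ROBOT

A 7-joint arm with a two-finger parallel gripper is mounted at the origin on a cart in front of the work surface, level with it; the furniture and walls round the work are solid. World frame = base frame: x ahead of the robot, y to its left, z up, the work surface at z = 0. Lengths are in m, angles in degrees, forces in N, time in s.
With the tool pointing down it reaches from about 0.425 to 0.925 m from the base axis. Payload 6.8 kg.
Tool frame: the origin (TCP) lies on the centre line of the jaws, within the pads' length; the fingertips stand 25 mm ahead of it and the grasp point (between the pads) lies 6 mm ahead of it; z points along the fingers, y is the direction in which the jaws open and shut (so a half turn about z gives the same grasp; the last joint's range is limited). The gripper opens to 88 mm and grips with 3 to 60 N. Pads are 20 mm wide; open, the fingers measure 115 mm over their backs; the gripper's body (75 mm by 178 mm) begins 61 mm behind the grasp point.
Start: joints at [-81.308, 27.33, 1.283, 89.118, -0.659, 63.558, -4.761], TCP at [0.173, 0.652, 0.248] pointing down, gripper open.
Joint ranges: [-169.35, 169.35], [-19.33, 120.38], [-80.79, 83.38], [13.8, 139.57], [-78.32, 258.32], [9.67, 109.79], [-169.56, 169.56]. Speed limits (degrees/s): [136.94, 136.94, 180, 180, 180, 180, 180].

INTERFACE

Orientations are given as [roll, pitch, yaw] about the fixed x, y, z axes, in that order (R = Rz(yaw) Ry(pitch) Rx(roll)).
In Python, from cell import bot gives the robot as it stands. The module is installed in compiled form; this text tells all that it offers.
- The arm moves only by the tool play_rows, never from a script. Its argument "targets" is a list that holds one entry, the list of rows, each a list of 7 numbers: the closure in counts, from 0 (fully open) to 255 (shut), then the shift along the tool's x, y, z in m, then the turn, a rotation vector about the tool's x, y, z in rad. A call has exactly 5 rows; each row is the pose to reach, as a shift and turn from the pose commanded when the call began, along the tool's axes at that moment; what a row does not reach only later rows make up. A row lasts 1/8 s, in which the tool goes at most 62.5 mm and 10.7 degrees, less where a joint would pass 70% of its speed; a pose out of reach is approached as far as the arm can. A call with a gripper value outside its range is refused whole. The fingers move at their own pace and stop on an object; "squeeze" is the grip in N (left out, the last holds). Time passes only in rows, so rows that repeat a pose let the fingers close, or fill a call up. It gives the time, the measured TCP pose, the force and the opening at its end, in the units of the state.
- bot.sense(): the state, without advancing time (a new reading comes with each control period).
- bot.get_image(name): name is "side" or "top" or "wrist"; returns (picture, depth): 384x512x3 uint8, red, green, blue; 384x512 float32, m along the optical axis (not along the pixel's ray), 0 where there is no reading.
- bot.calibration(name): a dict with "mtx" (3x3 intrinsics, pixels), "k1" (the pictures are not rectified: a ray, as slopes to the right and down, at radius r is drawn at 1 + k1 r^2 times it, then the intrinsics apply), "R" (3x3) and "t" (3): a world point X has camera coordinates R X + t; the wrist camera has in their place "tool_from_camera" (4x4, takes a point from camera to tool coordinates, whose origin is the TCP and whose axes are the flange's). Camera axes: x right, y down, z forward; pixel columns grow to the right and rows downward; lengths in m; the calibration is good to about 2 mm. A picture is of the moment at which its call begins: read the wrist's pose just before it. calibration takes no time and is no camera call.
- bot.job_done(): hands the job in, once; it reports no verdict.
The state is a dict: "time": time; "joints": joint angles; "qd": joint speeds; "joint_efforts": joint torques, N m; "eef_pos": TCP position; "tcp_rot": TCP orientation; "force": force on the tool from outside, world axes, zero at the start; "ft_torque": the same for the moment, N m; "finger_gap": opening from 0.0 (shut) to 1.0 (fully open).
Only numpy, scipy, OpenCV 4.12 (cv2) and the standard library are available. Lean on these libraries where they do the work, as an engineer would, in place of code of your own. Each camera call takes 0.05 s, during which the arm holds its last target. There are 200 camera calls.

TASK

One of the two small plywood parts crates carries a round red stamp under its floor. Only pushing with the fingertips, never lifting a crate, tip both crates over to the left so that each lies on its left side with its underside facing right, still short of the yellow dispatch strip; then push the stamped crate on to the left, still lying, until its open end is over the yellow strip and not past it. Leave the other crate lying short of the strip, and do not disturb anything else on the table.

Things in the scene. Friction and masses are not known exactly. Their poses are not given: they have to be found in the camera images.
- crate_a: One of two outwardly alike empty open-topped plywood crates: 62 mm deep (own y), 100 wide (own x), 105 high (own z), 0.2 to 0.4 kg. Origin at the centre of its underside; z up and the flat -y face to the robot's right at the start. Pushed in its +y near the top of that face it turns about its far bottom edge, passes balance at about 40 degrees and falls on its +y face, z pointing to the left.
- crate_b: The other parts crate, the same in every size and detail but for the underside; origin and axes as crate_a's.
- crate_a_mouth (a point): Centre of the open top of crate_a, 105 mm from its underside along its own z: the middle of its leading end once it has been tipped over.
- crate_b_mouth (a point): Centre of the open top of crate_b, 105 mm from its underside along its own z.
- stamp (a point): Centre of the round stamp (red disc in a white and a red ring, 52 mm across) at the middle of the flat underside of one of the two crates; hidden from sight until that crate is tipped.
- strip_edge (a point): Middle of the near (right) edge of the dispatch strip: a yellow tape with black edges, flat on the table to the left of the crates, with no height to catch on. From this point it reaches 50 mm along own y (its width, to the left, away from the crates) and 180 mm either way along own x.
- hex_bolt: Grey steel bolt, 60 x 21 x 18 mm, lying on the table beyond (left of) the strip; leave it. Origin at the centre of its underside.
- sample_jar: Clear jar with a blue cap, 54 mm across, 70 mm high, standing beyond (left of) the strip; leave it. Origin at the centre of its foot.
- tape_measure: Yellow and black tape measure, 35 x 89 x 63 mm, right of the near end of the long aluminium bar; leave it. Origin at the centre of its underside.
- wood_block: Wooden block 45 x 96 x 35 mm at the right; leave it. Origin at the centre of its underside.
- tin: Low round pale tin, 62 mm across, 34 mm high, standing at the front right of the crates; leave it. Origin at the centre of its foot.
Mind the look-alikes: they are no part of the job. What is shaped like the crate_a but purple is not meant.

How it is judged (in metres and radians):
On the way:
1. both crates lie tipped over to the left, both short of the yellow strip (angle between each of crate_a, crate_b's own z axis and vertical above 1.45 rad and angle between the z axis of each of crate_a, crate_b and the y axis of strip_edge, either way round below 0.6 rad and y of each of crate_a_mouth, crate_b_mouth in the frame of strip_edge below 0 m), for 0.2 s.
At the end, for the whole second after the job is handed in: The stamped crate lies at rest on its side, open end to the left (within about 34 degrees of square to the strip), the middle of its open end within the 50 mm wide yellow strip; the other crate lies on its side likewise, its open end short of the strip; both at rest (y of crate_a_mouth in the frame of strip_edge between 0 and 0.05 m and x of crate_a_mouth in the frame of strip_edge between -0.18 and 0.18 m and y of each of crate_a, crate_b_mouth in the frame of strip_edge below 0 m and y of crate_b in the frame of strip_edge below -0.08 m and angle between crate_a's own z axis and vertical between 1.45 and 1.69 rad and angle between crate_b's own z axis and vertical between 1.45 and 1.69 rad and angle between the z axis of each of crate_a, crate_b and the y axis of strip_edge, either way round below 0.6 rad and linear speed of each of crate_a, crate_b below 0.02 m/s); the robot touches nothing.
It fails at once if a crate is lifted off the table (height (world z) of any of crate_a, crate_b above 0.06 m).
It fails at once if a bystander is moved by more than 25 mm (distance of any of hex_bolt, sample_jar, tape_measure, wood_block, tin from where it was at the start of the episode above 0.025 m).
It fails at once if the unstamped crate is pushed on to the strip (y of crate_b_mouth in the frame of strip_edge above 0.01 m).
It also fails if it takes over 54 s, if anything falls off the work surface, if the arm or the gripper's body presses on something with over 40 N, if the wrist force passes 120 N, or if a joint passes its speed limit or range.

## Working session

There is one attempt and no reset: what is moved stays moved. The work goes in short steps, Python scripts to look and compute and a tool call to move; the robot and the scene stay as the last step left them, time stands still between calls to the robot, and variables do not carry over. Pictures are saved under pics/ and viewed, about 8 in all and at most 12, crops included, and the job is handed in when it is done.

Besides the shell and the picture viewer there is one more tool, called after "Emit:" by a JSON object that holds its "fn" and its "kwargs", one argument or row to a line. play_rows: Moves the arm, as the interface text tells. Its arguments: {"type":"object","properties":{"targets":{"type":"array","items":{"type":"array","items":{"type":"array","items":{"type":"number"}}}},"squeeze":{"type":"number"}},"required":["targets"]}

```bash
mkdir -p pics
cat > h.py <<'E'
import numpy as np, cv2
from cell import bot
from scipy.spatial.transform import Rotation as Ro
def cam(name,save=None):
    s=bot.sense(); im,d=bot.get_image(name); c=bot.calibration(name)
    if save: cv2.imwrite('pics/'+save,im[:,:,::-1])
    return im,d,c,s
def world(c,d,s=None):
    K=np.array(c['mtx']);h,w=d.shape
    u,v=np.meshgrid(np.arange(w),np.arange(h))
    p=cv2.undistortPoints(np.stack([u,v],-1).reshape(-1,1,2).astype(float),K,np.array([c['k1'],0,0,0,0.])).reshape(h,w,2)
    P=np.dstack([p,np.ones((h,w))])*d[...,None]
    if 'R' in c: return (P-np.array(c['t']))@np.array(c['R'])
    T=np.array(c['tool_from_camera']);P=P@T[:3,:3].T+T[:3,3]
    return P@Ro.from_euler('xyz',s['tcp_rot'],degrees=True).as_matrix().T+np.array(s['eef_pos'])
E
python3 - <<'E'
from h import *
s=bot.sense();print(s)
out=[]
for n in('top','side'):
    im,d,c,s=cam(n); np.savez(n+'.npz',im=im,d=d,W=world(c,d)); cv2.imwrite(f'pics/{n}0.png',im[:,:,::-1]); print(n,c)
E
```

```text
{'time': 0.0, 'joints': array([-81.30849791,  27.377013  ,   1.27894895,  89.17428747,
        -0.65832157,  63.55610984,  -4.76032112]), 'qd': array([ 0.04558762, -0.04930924, -0.06904683,  0.0863082 , -0.08999247,
        0.06593777,  0.00607322]), 'joint_efforts': array([-1.76808512e-04, -5.82855320e+01,  1.53473172e+00, -2.72624213e+01,
       -5.42975636e-02,  1.68025692e-02,  1.45185204e-04]), 'eef_pos': array([0.17326313, 0.65184779, 0.24669673]), 'tcp_rot': array([-1.79900201e+02,  7.45929109e-03,  1.65118234e+02]), 'force': array([ 1.02779614, -0.46581221,  0.15773051]), 'ft_torque': array([-0.00940989,  0.01277901,  0.03554171]), 'finger_gap': 1.0011446368730121}
top {'mtx': array([[428.52956428,   0.        , 252.32477442],
       [  0.        , 428.52956428, 183.89454296],
       [  0.        ,   0.        ,   1.        ]]), 'k1': 0.0033530962932748396, 'R': array([[ 0.00360426, -0.99974423,  0.02232691],
       [-0.99251502, -0.00630189, -0.12195993],
       [ 0.12206943, -0.02172022, -0.99228387]]), 't': array([0.06035217, 0.62081986, 1.29015904])}
side {'mtx': array([[360.63122004,   0.        , 250.17214666],
       [  0.        , 360.63122004, 194.23883842],
       [  0.        ,   0.        ,   1.        ]]), 'k1': -0.050788051280049595, 'R': array([[-0.99047006, -0.13642443,  0.01890574],
       [-0.09898568,  0.60967038, -0.78645016],
       [ 0.09576475, -0.78082674, -0.61736433]]), 't': array([0.58832733, 0.09058898, 1.184731  ])}
```

View pics/top0.png

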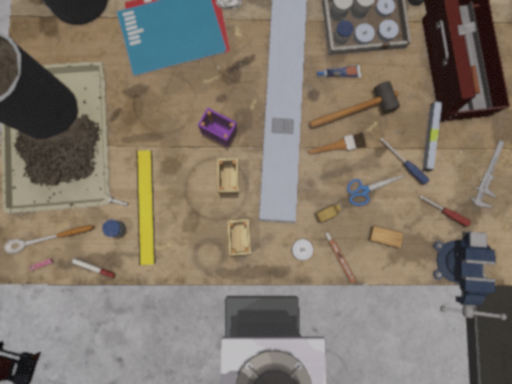

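View pics/side0.png

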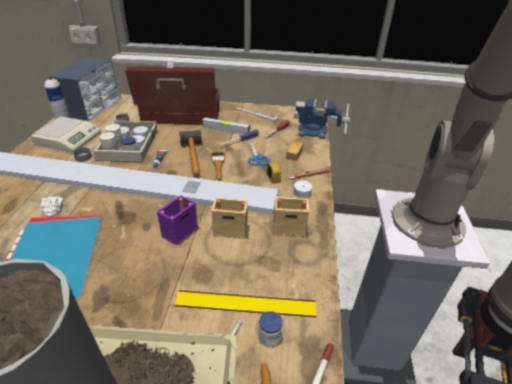

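The top view shows the two plywood crates at (228,176) and (239,238). The purple look-alike is at (217,126), the strip runs along column 146 (rows 150-265), the bar is at (280,100-220), the tin at (302,250), the jar at (114,229) and the bolt at (117,201). The candidates for "crate" are those three boxes, and I choose the two plywood ones.

Run:
```python
from h import *
z=np.load('top.npz');W=z['W'];im=z['im']
def show(n,m):
    P=W[m];print(n,len(P),'min',np.percentile(P,2,0).round(3),'max',np.percentile(P,98,0).round(3))
    r=cv2.minAreaRect((P[:,:2]*1000).astype(np.float32));print('   rect',np.round(r[0],1),np.round(r[1],1),round(r[2],1))
def box(u0,u1,v0,v1,z0,z1):
    m=np.zeros(W.shape[:2],bool);m[v0:v1,u0:u1]=1
    return m&(W[...,2]>z0)&(W[...,2]<z1)
show('far crate top',box(208,248,150,203,.095,.12))
show('near crate top',box(220,258,210,265,.095,.12))
show('purple',box(190,243,100,150,.07,.15))
show('bar',box(255,310,120,225,.008,.1)); show('bar all',box(275,295,150,215,-.1,.1))
show('tin',box(285,320,232,268,.01,.1))
show('jar',box(95,130,210,245,.01,.2))
show('bolt',box(100,132,192,212,.006,.1))
show('tape',box(310,345,198,225,.01,.2))
show('pencil',box(315,360,225,290,.004,.2))
hsv=cv2.cvtColor(im,cv2.COLOR_RGB2HSV)
y=(hsv[...,0]>22)&(hsv[...,0]<35)&(hsv[...,1]>180);y[:, :130]=0;y[:,165:]=0
show('strip',y)
# front edge of table
print('table z',[W[v,u].round(3) for u,v in((190,200),(200,250),(239,275),(270,270),(252,200),(239,290))])
o=cv2.resize(im[110:290,120:330],None,fx=3.6,fy=3.3,interpolation=cv2.INTER_CUBIC);cv2.imwrite('pics/crop.png',o[:,:,::-1])
```

```text
far crate top 283 min [0.591 0.107 0.096] max [0.689 0.169 0.111]
   rect [640.3 138.2] [98.9 61.9] 0.8
near crate top 273 min [0.409 0.071 0.098] max [0.509 0.135 0.11 ]
   rect [459.1 103.7] [100.   61.8] 4.0
purple 434 min [0.748 0.118 0.072] max [0.837 0.224 0.109]
   rect [794.4 171.3] [100.7  63.4] 62.5
bar 3624 min [ 0.513 -0.081  0.018] max [0.823 0.033 0.03 ]
   rect [667.6 -32.3] [170.6 325.7] 89.4
bar all 1296 min [ 0.532 -0.068  0.019] max [ 0.728 -0.008  0.03 ]
   rect [630.1 -37.8] [ 60.8 203.9] 89.6
tin 338 min [ 0.394 -0.118  0.026] max [ 0.45  -0.062  0.038]
   rect [421.8 -89.4] [60.3 60.5] 42.7
jar 353 min [0.459 0.456 0.016] max [0.509 0.506 0.075]
   rect [484.  481.4] [52.8 52.6] 57.0
bolt 196 min [0.549 0.456 0.007] max [0.594 0.539 0.03 ]
   rect [574.5 497.5] [58.8 80. ] 11.8
tape 270 min [ 0.509 -0.201  0.016] max [ 0.557 -0.134  0.066]
   rect [ 534.1 -175.1] [52.2 88.5] 3.3
pencil 506 min [ 0.324 -0.267  0.004] max [ 0.483 -0.142  0.019]
   rect [ 404.8 -203.1] [138.7 184.1] 89.0Traceback (most recent call last):
  File "<stdin>", line 20, in <module>
  File "<stdin>", line 4, in show
    return _quantile_unchecked(
        a, q, axis, out, overwrite_input, method, keepdims, weights)
    return _ureduce(a,
                    func=_quantile_ureduce_func,
    ...<5 lines>...
                    overwrite_input=overwrite_input,
                    method=method)
    r = func(a, **kwargs)
    result = _quantile(arr,
                       quantiles=q,
    ...<2 lines>...
                       out=out,
                       weights=wgt)
    slices_having_nans = np.isnan(arr[-1, ...])
                                  ~~~^^^^^^^^^
IndexError: index -1 is out of bounds for axis 0 with size 0
```

Run:
```python
from h import *
z=np.load('top.npz');W=z['W'];im=z['im']
print(im[200,146])
hsv=cv2.cvtColor(im,cv2.COLOR_RGB2HSV); print(hsv[200,146])
y=(abs(hsv[...,0].astype(int)-hsv[200,146,0])<5)&(hsv[...,1]>hsv[200,146,1]-50);y[:,:130]=0;y[:,165:]=0;y[:145]=0;y[270:]=0
P=W[y];print(P[:,2].mean(),cv2.minAreaRect((P[:,:2]*1000).astype(np.float32)))
for v in(155,200,260):
  print(W[v,np.where(y[v])[0]][[0,-1]].round(3))
print('table z',[W[v,u].round(3) for u,v in((190,200),(200,250),(239,275),(270,270),(252,200),(239,290))])
o=cv2.resize(im[110:290,120:330],None,fx=3.6,fy=3.3,interpolation=cv2.INTER_CUBIC);cv2.imwrite('pics/crop.png',o[:,:,::-1])
```

```text
[193 184  63]
[ 28 172 193]
0.005434202130890299 ((562.514892578125, 262.100830078125), (360.9276123046875, 323.67132568359375), 4.159130096435547)
[[ 0.715  0.431  0.002]
 [ 0.717  0.391 -0.004]]
[[ 0.571  0.422  0.002]
 [ 0.572  0.379 -0.   ]]
[[0.385 0.409 0.003]
 [0.385 0.37  0.   ]]
table z [array([ 0.573,  0.26 , -0.002]), array([ 0.416,  0.225, -0.002]), array([ 0.34 ,  0.103, -0.002]), array([0.356, 0.007, 0.002]), array([0.573, 0.064, 0.002]), array([ 0.189,  0.109, -0.874])]
```

View pics/crop.png

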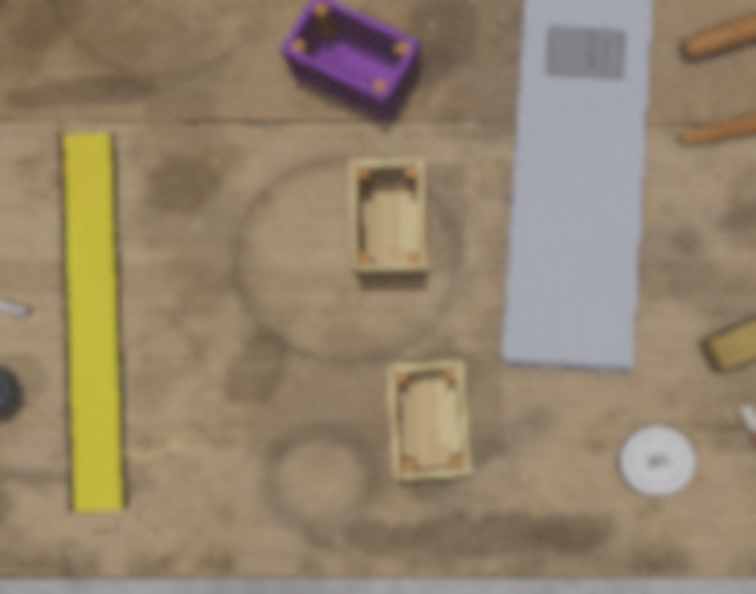

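Crop: the two plywood crates show pale floors and orange corner screws at (388,215) and (428,420). The purple one at (350,60) is the decoy. The sizes measure 100 x 62 mm with the top at about 0.105, as described.

```bash
cat >> h.py <<'E'
def go(xyz,yaw=90,tilt=0):
    """shift/turn from the present pose; tilt = roll of the tool to look left(+)"""
    s=bot.sense();R0=Ro.from_euler('xyz',s['tcp_rot'],degrees=True)
    R1=Ro.from_euler('z',tilt and 0,degrees=True)*Ro.from_euler('x',tilt,degrees=True)*Ro.from_euler('xyz',[180,0,yaw],degrees=True)
    print('shift',R0.inv().apply(np.array(xyz)-s['eef_pos']).round(3),'turn',(R0.inv()*R1).as_rotvec().round(3))
E
python3 - <<'E'
from h import *
go((.37,.44,.25),130)
print(bot.calibration('wrist'))
E
```

```text
shift [-0.245 -0.154 -0.003] turn [-0.001  0.001  0.613]
{'mtx': array([[291.86042623,   0.        , 256.33588879],
       [  0.        , 291.86042623, 187.20062209],
       [  0.        ,   0.        ,   1.        ]]), 'k1': -0.03441231110040645, 'tool_from_camera': array([[ 3.02891264e-04, -9.60202650e-01, -2.79304099e-01,
         7.68122597e-02],
       [ 9.99999800e-01,  4.45768558e-04, -4.48031188e-04,
        -1.18770284e-04],
       [ 5.54705719e-04, -2.79303908e-01,  9.60202593e-01,
        -1.37043126e-01],
       [ 0.00000000e+00,  0.00000000e+00,  0.00000000e+00,
         1.00000000e+00]])}
```

Emit:
{"fn": "play_rows", "kwargs": {
  "targets": [
    [[110,-0.05,-0.03,0,0,0,0.12],[110,-0.1,-0.06,0,0,0,0.25],[110,-0.15,-0.09,0,0,0,0.37],[110,-0.2,-0.12,0,0,0,0.5],[110,-0.245,-0.154,0,0,0,0.613]]
  ]
}}

```text
time: 0.72
eef_pos: [0.3719, 0.4388, 0.2474]
tcp_rot: [-180.0, 0.0, 129.7]
force: [-0.0, -0.1, -0.2]
finger_gap: 0.569
```

Run:
```python
from h import *
s=bot.sense();print(s['time'],s['eef_pos'],s['tcp_rot'],s['joints'],s['finger_gap'])
go((.463,.033,.2),94);go((.42,.23,.22),110)
```

```text
0.725 [0.37191341 0.43880731 0.24741782] [-1.79989796e+02  1.50562605e-02  1.29736045e+02] [-66.19253383  18.07443536  12.79676147 103.83353547  -4.60325275
  58.60876956 -11.86942382] 0.5685244927644927
shift [-0.37  -0.189  0.048] turn [-0.     0.     0.624]
shift [-0.191 -0.096  0.027] turn [-0.     0.     0.344]
```

Emit:
{"fn": "play_rows", "kwargs": {
  "targets": [
    [[110,-0.05,-0.026,0,0,0,0.1],[110,-0.1,-0.051,0,0,0,0.2],[110,-0.15,-0.077,0,0,0,0.3],[110,-0.2,-0.102,0.01,0,0,0.4],[110,-0.25,-0.128,0.01,0,0,0.5]]
  ]
}}

```text
time: 1.35
eef_pos: [0.4328, 0.1648, 0.237]
tcp_rot: [-179.9, 0.0, 101.2]
force: [1.0, 0.2, -0.3]
finger_gap: 0.571
```

Run:
```python
from h import *
go((.463,.03,.113),94)
```

```text
shift [-0.138  0.004  0.124] turn [-0.001  0.     0.125]
```

Move right first, then go down.

Emit:
{"fn": "play_rows", "kwargs": {
  "targets": [
    [[110,-0.05,0.001,0.0,0,0,0.05],[110,-0.1,0.003,0.0,0,0,0.125],[110,-0.143,0.004,0.02,0,0,0.125],[110,-0.143,0.004,0.07,0,0,0.125],[110,-0.143,0.004,0.124,0,0,0.125]]
  ]
}}

```text
time: 1.98
eef_pos: [0.4659, 0.027, 0.1128]
tcp_rot: [179.9, -0.0, 94.1]
force: [0.6, 1.4, -0.1]
finger_gap: 0.572
```

Run:
```python
from h import *
s=bot.sense();print(s['time'],s['eef_pos'],s['tcp_rot'])
go((.463,.06,.113),94);go((.459,.13,.113),94)
im,d,c,s=cam('top');o=cv2.resize(im[110:290,120:330],None,fx=3.6,fy=3.3,interpolation=cv2.INTER_CUBIC);cv2.imwrite('pics/c2.png',o[:,:,::-1])
```

```text
1.975 [0.46592932 0.0270088  0.11282286] [ 1.79870234e+02 -2.38194171e-02  9.41175587e+01]
shift [ 0.033 -0.001 -0.   ] turn [ 0.002 -0.     0.002]
shift [ 0.103  0.    -0.   ] turn [ 0.002 -0.     0.002]
```

View pics/c2.png

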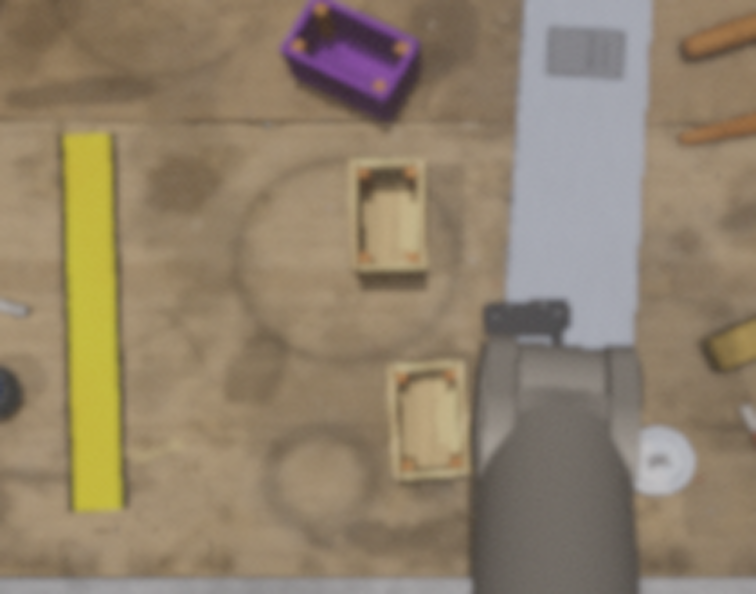

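The gripper is beside the right face of the near crate (470,420), clear of the tin (657,460). Pushing now.

Emit:
{"fn": "play_rows", "kwargs": {
  "targets": [
    [[110,0.026,0,0,0,0,0],[110,0.037,0,0,0,0,0],[110,0.049,0,0,0,0,0],[110,0.06,0,0,0,0,0],[110,0.07,0,0,0,0,0]]
  ]
}}

```text
time: 2.65
eef_pos: [0.4603, 0.0979, 0.1141]
tcp_rot: [180.0, -0.0, 94.2]
force: [0.0, -0.3, 1.7]
finger_gap: 0.568
```

```bash
cat >> h.py <<'E'
def cloud(x0,x1,y0,y1,n='side'):
    im,d,c,s=cam(n);W=world(c,d);m=(W[...,0]>x0)&(W[...,0]<x1)&(W[...,1]>y0)&(W[...,1]<y1)&(W[...,2]>.012)&(d>0)
    P=W[m];print(n,len(P),'2%',np.percentile(P,2,0).round(3),'98%',np.percentile(P,98,0).round(3))
    return im,W
E
python3 - <<'E'
from h import *
cloud(.38,.54,.1,.34)
E
```

```text
side 6013 2% [0.383 0.104 0.038] 98% [0.518 0.174 0.566]
```

Emit:
{"fn": "play_rows", "kwargs": {
  "targets": [
    [[110,0.01,0,0,0,0,0],[110,0.02,0,0,0,0,0],[110,0.03,0,0,0,0,0],[110,0.034,0,0,0,0,0],[110,0.034,0,0,0,0,0]]
  ]
}}

```text
time: 3.32
eef_pos: [0.4576, 0.1314, 0.1136]
tcp_rot: [-180.0, 0.0, 94.2]
force: [0.2, -0.3, 0.6]
finger_gap: 0.569
```

Run:
```python
from h import *
im,W=cloud(.38,.54,.14,.36)
cv2.imwrite('pics/s2.png',cv2.resize(im[150:350,130:380],None,fx=2.5,fy=2.5)[:,:,::-1])
```

```text
side 6073 2% [0.384 0.142 0.046] 98% [0.517 0.241 0.553]
```

View pics/s2.png

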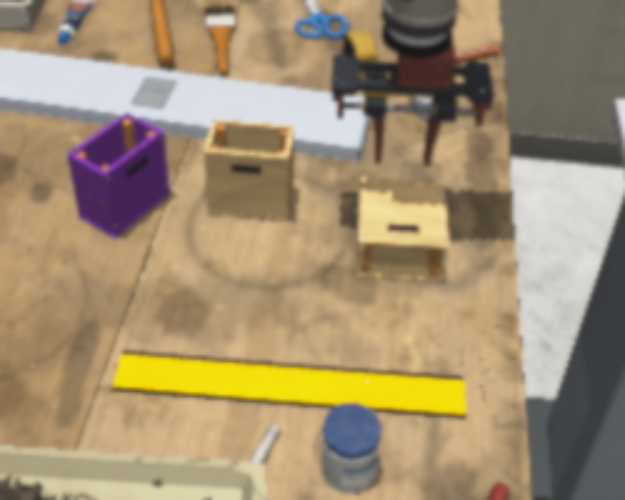

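The near crate now lies on its side at (403,230), open end to the left. On to the far one.

Run:
```python
from h import *
go((.64,.06,.113),91)
```

```text
shift [-0.084  0.177  0.001] turn [-0.     0.     0.056]
```

Emit:
{"fn": "play_rows", "kwargs": {
  "targets": [
    [[110,-0.05,0.0,0,0,0,0],[110,-0.084,0.04,0,0,0,0.03],[110,-0.084,0.09,0,0,0,0.056],[110,-0.084,0.14,0,0,0,0.056],[110,-0.084,0.177,0,0,0,0.056]]
  ]
}}

```text
time: 4.0
eef_pos: [0.6423, 0.0596, 0.1135]
tcp_rot: [180.0, 0.0, 90.9]
force: [-0.5, 0.2, 0.3]
finger_gap: 0.565
```

Run:
```python
from h import *
go((.64,.095,.113),91);go((.64,.165,.113),91)
```

```text
shift [ 0.035 -0.002  0.001] turn [ 0.001  0.    -0.001]
shift [ 0.105 -0.001  0.   ] turn [ 0.001  0.    -0.001]
```

Emit:
{"fn": "play_rows", "kwargs": {
  "targets": [
    [[110,0.028,-0.002,0,0,0,0],[110,0.038,-0.002,0,0,0,0],[110,0.05,-0.002,0,0,0,0],[110,0.061,-0.002,0,0,0,0],[110,0.072,-0.002,0,0,0,0]]
  ]
}}

```text
time: 4.62
eef_pos: [0.6371, 0.1326, 0.1139]
tcp_rot: [180.0, -0.0, 90.9]
force: [0.1, -1.0, 0.5]
finger_gap: 0.572
```

Run:
```python
from h import *
s=bot.sense();print(s['eef_pos'],s['force'])
im,W=cloud(.58,.70,.16,.36)
```

```text
[0.6370767  0.13255586 0.11392375] [ 0.1135257  -1.02340309  0.47978891]
side 3427 2% [0.583 0.161 0.027] 98% [0.682 0.213 0.496]
```

Emit:
{"fn": "play_rows", "kwargs": {
  "targets": [
    [[110,0.01,0,0,0,0,0],[110,0.02,0,0,0,0,0],[110,0.03,0,0,0,0,0],[110,0.034,0,0,0,0,0],[110,0.034,0,0,0,0,0]]
  ]
}}

```text
time: 5.3
eef_pos: [0.6364, 0.1666, 0.1136]
tcp_rot: [-180.0, 0.0, 91.0]
force: [0.0, -0.9, -0.4]
finger_gap: 0.572
```

Run:
```python
from h import *
s=bot.sense();print(s['eef_pos'],s['force'])
im,W=cloud(.58,.70,.16,.36)
go((.55,-.02,.25),90,35);go((.60,.02,.25),90)
```

```text
[0.63644218 0.1665754  0.11356111] [ 0.02662222 -0.94778265 -0.37151064]
side 5231 2% [0.583 0.17  0.029] 98% [0.683 0.28  0.504]
shift [-0.185 -0.09  -0.136] turn [-0.005  0.611  0.016]
shift [-0.145 -0.039 -0.136] turn [0.    0.    0.017]
```

Emit:
{"fn": "play_rows", "kwargs": {
  "targets": [
    [[110,-0.05,0,-0.03,0,0,0],[110,-0.08,-0.03,-0.08,0,0.15,0],[110,-0.12,-0.06,-0.12,0,0.31,0],[110,-0.16,-0.09,-0.136,0,0.46,0],[110,-0.185,-0.09,-0.136,0,0.61,0]]
  ]
}}

```text
time: 5.98
eef_pos: [0.549, -0.024, 0.253]
tcp_rot: [179.6, -35.2, 91.0]
force: [1.1, -0.5, 0.3]
finger_gap: 0.57
```

Run:
```python
from h import *
im,d,c,s=cam('wrist','w1.png');print(s['time'],s['eef_pos'],s['tcp_rot'])
```

```text
5.975 [ 0.54899423 -0.02402144  0.25303781] [179.55340338 -35.19198718  90.95516952]
```

View pics/w1.png

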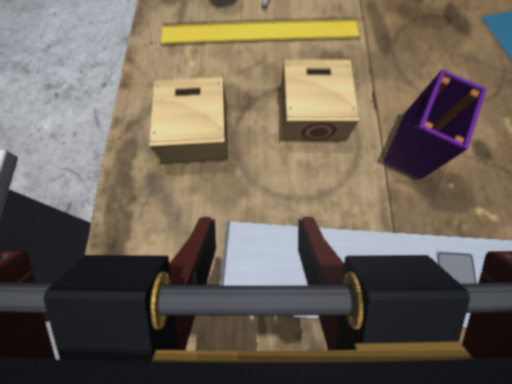

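The wrist view shows the red ringed stamp on the far crate's underside at (319,131). The near crate's underside at (190,153) is plain. Both lie short of the strip.

Run:
```python
from h import *
im,d,c,s=cam('top');W=world(c,d)
for x0,x1 in((.57,.71),(.39,.53)):
    m=(abs(W[...,2]-.062)<.008)&(W[...,0]>x0)&(W[...,0]<x1)&(W[...,1]>.1)&(W[...,1]<.36)
    P=W[m];r=cv2.minAreaRect((P[:,:2]*1000).astype(np.float32));print(len(P),r,np.percentile(P,[1,99],0).round(3))
# table-plane projection of strip brightness profile
from numpy.linalg import inv
K=np.array(c['mtx']);R=np.array(c['R']);t=np.array(c['t'])
for x in(.45,.55,.64,.7):
    ys=np.arange(.35,.46,.003);X=np.stack([ys*0+x,ys,ys*0],1)@R.T+t
    p=X[:,:2]/X[:,2:];p=p*(1+c['k1']*(p**2).sum(1,keepdims=True));u=p@K[:2,:2].T+K[:2,2]
    pr=cv2.remap(im,u[None,:,0].astype(np.float32),u[None,:,1].astype(np.float32),1)[0]
    print(x,[f'{y:.3f}:{q[0]},{q[2]}' for y,q in zip(ys,pr.astype(int)) if y<.405 or y>.42])
go((.64,.13,.25),90);go((.64,.135,.05),90)
```

```text
1133 ((638.1546020507812, 226.3982696533203), (99.13873291015625, 104.3442153930664), 0.731570303440094) [[0.589 0.174 0.056]
 [0.687 0.278 0.068]]
1176 ((452.8871154785156, 188.6261749267578), (100.01171875, 105.09778594970703), 4.371968746185303) [[0.404 0.136 0.057]
 [0.502 0.241 0.068]]
0.45 ['0.350:165,115', '0.353:166,116', '0.356:166,116', '0.359:166,115', '0.362:164,113', '0.365:154,108', '0.368:136,90', '0.371:140,74', '0.374:169,66', '0.377:193,66', '0.380:202,67', '0.383:204,68', '0.386:204,69', '0.389:204,68', '0.392:203,67', '0.395:204,68', '0.398:204,68', '0.401:204,67', '0.404:204,68', '0.422:154,109', '0.425:163,116', '0.428:166,118', '0.431:166,118', '0.434:167,119', '0.437:167,119', '0.440:169,121', '0.443:166,118', '0.446:165,117', '0.449:163,115', '0.452:162,115', '0.455:160,113', '0.458:158,112']
0.55 ['0.350:166,117', '0.353:167,118', '0.356:168,121', '0.359:170,121', '0.362:172,123', '0.365:173,124', '0.368:172,123', '0.371:163,116', '0.374:144,97', '0.377:142,78', '0.380:166,67', '0.383:191,67', '0.386:201,69', '0.389:203,68', '0.392:203,68', '0.395:204,69', '
[... 748 characters left out ...]
129', '0.452:176,128', '0.455:175,127', '0.458:175,127']
0.7 ['0.350:149,101', '0.353:152,105', '0.356:155,108', '0.359:157,110', '0.362:158,112', '0.365:160,112', '0.368:162,115', '0.371:163,115', '0.374:165,117', '0.377:162,115', '0.380:153,108', '0.383:131,90', '0.386:137,69', '0.389:173,66', '0.392:194,67', '0.395:201,68', '0.398:202,67', '0.401:203,67', '0.404:203,68', '0.422:200,65', '0.425:191,64', '0.428:170,64', '0.431:144,74', '0.434:140,91', '0.437:156,109', '0.440:163,113', '0.443:163,113', '0.446:162,112', '0.449:160,110', '0.452:157,107', '0.455:154,106', '0.458:151,104']
shift [0.131 0.092 0.09 ] turn [-0.002 -0.609  0.002]
shift [0.021 0.092 0.257] turn [-0.002 -0.609  0.002]
```

Run:
```python
from h import *
go((.635,.08,.22),90.5)
```

```text
shift [0.073 0.087 0.086] turn [ 0.001 -0.609 -0.006]
```

Emit:
{"fn": "play_rows", "kwargs": {
  "targets": [
    [[110,0.015,0.018,0.018,0,-0.13,0],[110,0.03,0.035,0.035,0,-0.26,0],[110,0.045,0.052,0.052,0,-0.39,0],[110,0.06,0.07,0.07,0,-0.52,0],[110,0.073,0.087,0.086,0,-0.609,-0.006]]
  ]
}}

```text
time: 6.7
eef_pos: [0.6354, 0.0929, 0.2213]
tcp_rot: [179.8, 0.1, 91.4]
force: [0.4, -1.1, -0.9]
finger_gap: 0.57
```

Run:
```python
from h import *
go((.635,.12,.055),90.5)
```

```text
shift [ 0.027 -0.     0.166] turn [0.004 0.002 0.016]
```

Emit:
{"fn": "play_rows", "kwargs": {
  "targets": [
    [[110,0.03,0,0.03,0,0,0],[110,0.03,0,0.08,0,0,0],[110,0.03,0,0.13,0,0,0],[110,0.03,0,0.166,0,0,0],[110,0.03,0,0.166,0,0,0]]
  ]
}}

```text
time: 7.32
eef_pos: [0.6322, 0.1204, 0.0523]
tcp_rot: [-179.8, 0.0, 91.3]
force: [0.2, -0.2, 0.6]
finger_gap: 0.563
```

Run:
```python
from h import *
print(bot.sense()['eef_pos']);go((.635,.230,.055),90.5)
```

```text
[0.63217124 0.12042684 0.05233094]
shift [ 0.109  0.005 -0.003] turn [-0.004  0.001  0.014]
```

Emit:
{"fn": "play_rows", "kwargs": {
  "targets": [
    [[110,0.03,0.005,-0.003,0,0,0],[110,0.045,0.005,-0.003,0,0,0],[110,0.065,0.005,-0.003,0,0,0],[110,0.087,0.005,-0.003,0,0,0],[110,0.109,0.005,-0.003,0,0,0]]
  ]
}}

```text
time: 7.95
eef_pos: [0.6369, 0.2307, 0.0584]
tcp_rot: [179.9, -0.1, 91.3]
force: [0.2, -1.8, 2.0]
finger_gap: 0.57
```

```bash
cat >> h.py <<'E'
def crates():
    im,d,c,s=cam('side');W=world(c,d)
    for x0,x1 in((.56,.72),(.38,.54)):
        m=(abs(W[...,2]-.062)<.007)&(W[...,0]>x0)&(W[...,0]<x1)&(W[...,1]>.1)&(W[...,1]<.48)
        P=W[m];r=cv2.minAreaRect((P[:,:2]*1000).astype(np.float32));print(len(P),r,np.percentile(P,[1,99],0).round(3))
    return im
E
python3 - <<'E'
from h import *
s=bot.sense();print(s['eef_pos'],s['force']);crates();go((.635,.290,.055),90.5)
E
```

```text
[0.63690771 0.23068681 0.05841358] [ 0.19189085 -1.81109587  2.02557127]
1132 ((632.7914428710938, 286.0224609375), (100.20214080810547, 128.78726196289062), 1.2283354997634888) [[0.583 0.242 0.058]
 [0.682 0.349 0.065]]
942 ((449.10821533203125, 307.6568603515625), (105.50333404541016, 344.2073059082031), 0.3224165141582489) [[0.4   0.141 0.057]
 [0.5   0.467 0.068]]
shift [0.054 0.    0.003] turn [ 0.002 -0.004  0.018]
```

Emit:
{"fn": "play_rows", "kwargs": {
  "targets": [
    [[110,0.017,0,0,0,0,0],[110,0.033,0,0,0,0,0],[110,0.047,0,0,0,0,0],[110,0.055,0,0,0,0,0],[110,0.058,0,0,0,0,0]]
  ]
}}

```text
time: 8.62
eef_pos: [0.6353, 0.2882, 0.0579]
tcp_rot: [179.9, -0.1, 91.3]
force: [-0.7, -0.9, -0.9]
finger_gap: 0.569
```

Run:
```python
from h import *
s=bot.sense();print(s['eef_pos'],s['force']);im=crates();cv2.imwrite('pics/s3.png',cv2.resize(im[150:350,130:380],None,fx=2.5,fy=2.5)[:,:,::-1])
```

```text
[0.63532958 0.28815429 0.05794156] [-0.72401252 -0.8993908  -0.91328302]
1268 ((631.73046875, 343.87109375), (100.5655288696289, 125.58335876464844), 1.34211003780365) [[0.582 0.299 0.058]
 [0.681 0.405 0.066]]
951 ((450.6919860839844, 308.2149658203125), (341.912841796875, 106.25138092041016), 89.63330841064453) [[0.4   0.14  0.058]
 [0.5   0.474 0.069]]
```

View pics/s3.png

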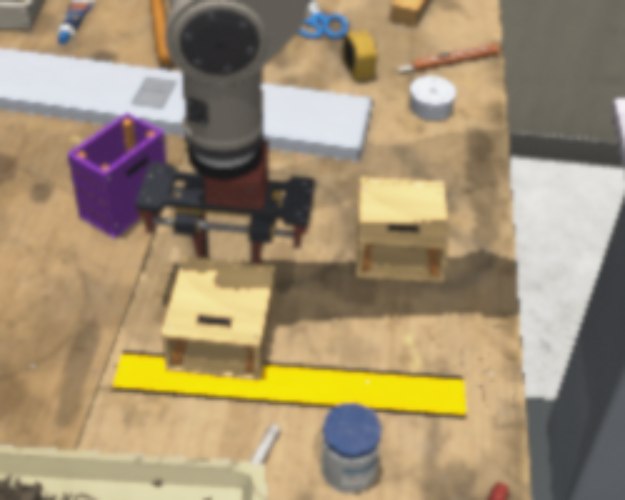

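The stamped crate's open end (215,365) is over the middle of the strip, with the mouth at y ≈ 0.404 against a strip of 0.379–0.430. Backing off.

Emit:
{"fn": "play_rows", "kwargs": {
  "targets": [
    [[110,-0.02,0,0,0,0,0],[110,-0.06,0,0,0,0,0],[110,-0.06,0,-0.05,0,0,0],[110,-0.06,0,-0.1,0,0,0],[110,-0.06,0,-0.15,0,0,0]]
  ]
}}

```text
time: 9.3
eef_pos: [0.6368, 0.2247, 0.2098]
tcp_rot: [179.9, -0.0, 91.1]
force: [1.0, 1.7, -0.5]
finger_gap: 0.568
```

Emit:
{"fn": "play_rows", "kwargs": {
  "targets": [
    [[110,-0.04,0,0,0,0,0],[110,-0.08,0,0,0,0,0],[110,-0.1,0,0,0,0,0],[110,-0.1,0,0,0,0,0],[110,-0.1,0,0,0,0,0]]
  ]
}}

```text
time: 9.93
eef_pos: [0.6389, 0.1292, 0.2077]
tcp_rot: [179.9, -0.1, 91.4]
force: [0.0, 0.6, 1.0]
finger_gap: 0.568
```

Run:
```python
from h import *
s=bot.sense();print(s['time'],s['eef_pos'],s['force']);crates()
im,d,c,s=cam('top');cv2.imwrite('pics/t9.png',cv2.resize(im[110:290,90:300],None,fx=3.3,fy=3.3)[:,:,::-1])
```

```text
9.925 [0.63889042 0.12920485 0.20772387] [0.01064026 0.62867427 1.02891875]
1245 ((632.22705078125, 352.95758056640625), (101.21678924560547, 106.05673217773438), 1.2315577268600464) [[0.582 0.302 0.058]
 [0.681 0.405 0.066]]
948 ((447.4820251464844, 307.94189453125), (103.89751434326172, 338.8553161621094), 1.1710083484649658) [[0.4   0.141 0.057]
 [0.5   0.47  0.068]]
```

View pics/t9.png

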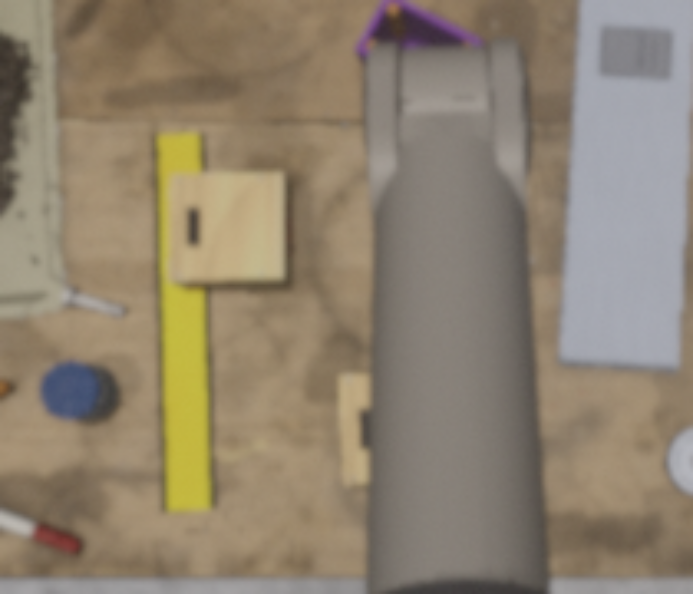

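The stamped crate's open end (170,228) is on the strip and short of its far edge, even with the parallax of its raised top face. Jar and bolt are unmoved.

```bash
python3 -c "
from cell import bot
print(bot.job_done())"
```

```text
the job is handed in; nothing more can be done
None
```

Both crates are tipped over to the left, and the stamped one is pushed onto the yellow strip. I handed the job in at about 10 s; no verdict is reported.

- **Finding the stamp:** after tipping both crates, the wrist camera showed the red stamp on the far crate. The near crate's underside was plain.
- **Stamped crate:** the side-camera depth puts its open end at y ≈ 0.405 m. The strip runs from about 0.379 to 0.430 m there, so the open end is near the middle. The crate lies flat and within about 3° of square to the strip.
- **Other crate:** its open end is at y ≈ 0.241 m, about 0.13 m short of the strip. That figure is from the top-camera measurement before the final push. The later side-camera readings for it took in the jar behind it at y ≈ 0.47, so I relied only on its near edge, which had not shifted.
- **Bystanders:** the jar and bolt look unmoved in the last picture. Tin, tape measure and wood block look unmoved in the picture before it, as far as they are in frame. I judged this by eye and did not re-measure their positions.
- **Robot:** the arm was clear of everything at hand-in.

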